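# Make up the setting kit and hold it level in the ioniser's air

### The job

Make up the setting kit: stand the two steel dowels from the dowel stand end-down in the two empty sockets of the kit tray while it stands on the bench. Then take the tray by its bridge handle and carry it to the grooved pallet in front of the ioniser blower so gently that the loose tooling ball never rides out over the low rim of its pocket; leave everything else where it is. Finish while still holding the tray by its handle, level and still, with its underside about 10 cm above the middle of the pallet, where the ionised air clears its charge.

Things in the scene. Friction and masses are not known exactly. Their poses are not given: they have to be found in the camera images.
- kit_tray: Loose grey plastic kit tray, 170 x 120 mm, 6 mm floor with an edge standing 3 mm above the floor, 0.38 kg with its handle (about 0.6 kg with ball and dowels). Origin: centre of its underside. x runs across the handle, from the ball pocket (-x half) to the socket block (+x half); y runs along the handle; z up. The socket block is 32 (x) x 100 (y) mm and its top is 30 mm above the underside.
- handle: Aluminium bridge handle fixed across the middle of the tray: a flat bar 12 mm thick (x), 112 mm long (y), 18 mm high (z), on two 8 mm legs at its ends (y = +-52 mm), clear between. Origin: the middle of the bar, 113 mm above the tray's underside (bar's top 122 mm, bottom 104 mm). Axes as the tray's. The full tray balances midway along the bar and about 6 mm off it towards the sockets.
- pocket (a point): Centre of the tray's round ball pocket at the height of the ball's centre (21 mm above the tray's underside). The pocket is flat, 42 mm across inside, with a rim only 3 mm high: the ball can roll about 12 mm from the centre before it meets the rim, and would roll over the rim at about 35 degrees of tilt, or less if jerked.
- socket_1 (a point): Floor centre of one dowel socket of the tray, 6 mm above the underside, at x = 58, y = -30 mm of the tray. Round hole 14.5 mm across with a 1.5 mm chamfer, 24 mm deep; the mouth lies 24 mm above this point, towards the tray's +z.
- socket_2 (a point): Floor centre of the other socket, at x = 58, y = +30 mm of the tray; the same hole. Either dowel may go in either socket.
- ball_center (a point): Centre of the loose steel tooling ball, 30 mm across, 0.11 kg, that lies in the tray's pocket from the start.
- dowel_1: Steel dowel, 12 mm diameter, 70 mm long, 0.06 kg, chamfered foot, standing in one hole of the dowel stand. Origin: centre of its lower end, z along the dowel to its upper end. 40 mm of it stand out of the hole, there and in the tray's socket.
- dowel_2: The other dowel, the same, in the other hole of the stand.
- dowel_stand: Drilled white block on an aluminium foot, fixed to the bench, 56 x 110 mm, 30 mm high. Origin: centre of its underside; two holes 14.5 mm across at y = -30 and +30 mm, floor 6 mm above the bench.
- pallet: Flat black grooved pallet, 170 x 260 mm, 12 mm high, fixed to the bench in front of the ioniser blower, to the robot's right. Origin: centre of its underside; x across its grooves (170 mm), y along them, z up. Further pallets lie in a stack behind it; only this single one at the front is meant.
- module: Bystander: dark moulded cover module, 22 x 66 x 8 mm, lying loose in a groove of the pallet (two like it, in other grooves, are fixed there). Origin: centre of its underside.
- solvent_bottle: Bystander: round plunger bottle, 65 mm across, 97 mm high, standing loose behind the tray. Origin: centre of its underside.
- screwdriver: Bystander: precision screwdriver with a six-sided handle, 156 mm long, 16 mm thick, lying loose along y in front of the dowel stand, near the bench's front edge. Origin: under its middle. (On the way from tray to pallet the front end of a fixed tilting fixture also stands about in the middle of the bench, from about x = 0.52 m on, up to 0.20 m high.)

How it is judged:
By the outcome, as a careful person would: the job done as asked, in the order asked, and still so for the second after the job is handed in, while the arm keeps its last pose, push and grip.
It also fails if it takes over 72 s, if anything falls off the work surface, if the arm or the gripper's body presses on something with over 40 N, if the wrist force passes 120 N, or if a joint passes its speed limit or range.

### The arm

A 6-joint arm with a two-finger parallel gripper is mounted at the origin on a cart in front of the work surface, level with it; the furniture and walls round the work are solid. World frame = base frame: x ahead of the robot, y to its left, z up, the work surface at z = 0. Lengths are in mm, angles in rad, forces in N, time in s.
With the tool pointing down it reaches from about 350 to 975 mm from the base axis. Payload 17.4 kg.
Tool frame: the origin (TCP) lies where the fingers leave the gripper's body, on its centre line; the fingertips stand 73 mm ahead of it and the grasp point (between the pads) lies 54 mm ahead of it; z points along the fingers, y is the direction in which the jaws open and shut (so a half turn about z gives the same grasp; the last joint's range is limited). The gripper opens to 85 mm and grips with 20 to 120 N. Pads are 22 mm wide; open, the fingers measure 114 mm over their backs; the gripper's body (76 mm by 85 mm) begins 54 mm behind the grasp point. The pads swing forward as they close: fully open they stand 13 mm farther back than shut.
Start: joints at [1.177, 0.116, 1.442, -0, 1.584, -0.038], TCP at [235.138, 632.727, 303.903] pointing down, gripper open.
Joint ranges: [-2.83, 2.83], [-0.83, 2.19], [0.07, 2.5], [-1.14, 4.28], [0.01, 3], [-2.97, 2.97]. Speed limits (rad/s): [1.89, 1.89, 2.22, 3.14, 3.14, 3.14].

### API

Orientations are given as a 3x3 rotation matrix whose columns are the frame's x, y, z axes.
In Python, from bench import robot, planner, monitor, eyes, spotter gives the robot as it stands. Calls block until the motion is done:
- robot.movep(position, orientation): joint-space move of the TCP to a pose.
- robot.movel(position, frame=None, velocity=150, force_limit=None): straight line of the TCP; frame=None keeps the orientation; velocity is the mean speed in mm/s. With force_limit (N) it stops when the force on the tool has changed by that much, and returns True; else False.
- robot.move_j(angles): joint-space move.
- robot.grip(opening, grip_force=None): opening from 0.0 (shut) to 1.0 (fully open); grip_force is the grip in N (None keeps the last); returns when the fingers have stopped.
- robot.hold(seconds).
- planner.inverse_kinematics(position, orientation): joint angles nearest the present ones, or None.
- monitor.read_state(): the state.
- eyes.grab_frame(name): name is "scene" or "top" or "wrist"; returns the picture (480x640x3 uint8, blue, green, red); there is no depth.
- eyes.camera_params(name): a dict with "vfov" (degrees; the focal length in pixels is half the picture's height over the tangent of half this angle, whatever the lens; pixels are square), "cx", "cy" (the principal point, pixels), "xyz" and "attitude" of the camera in the world; the wrist camera has in their place "mount" (4x4, takes a point from camera to tool coordinates, whose origin is the TCP and whose axes are the flange's). Camera axes: x right, y up, looking along -z (the intrinsics and any distortion apply to the point x, -y, -z); pixel columns grow to the right and rows downward; lengths in mm; the calibration is good to about 2 mm. A picture is of the moment at which its call begins: read the wrist's pose just before it. camera_params takes no time and is no camera call.
A pose or a line that the arm cannot do raises robot.MotionError and nothing moves.
- robot.hand_in(): hands the job in, once; it reports no verdict.
Trained networks look in the newest picture that a camera, given by its name, has taken for a name from the list of things; names that differ only in an ending like _2 or _b are one class to them, and where a whole thing is asked for, a point or a joint stands for the part that bears it (a point fixed in the world has none). Each returns a list of dicts, best first, with "confidence" (0 to 1); they miss things now and then, are a little off and sometimes report something else, mostly with a low value. They report only what shows in the picture. A call takes as long as a camera call.
- spotter.masks_of(camera, thing): "mask" (480x640 bool, what is visible of it) and "extent" ([left, top, width, height] in pixels, round what is visible of it).
The state is a dict: "time": time; "joint_positions": joint angles; "qd": joint speeds; "joint_torque": joint torques, N m; "position": TCP position; "tcp_rot": TCP orientation; "ft_force": force on the tool from outside, world axes, zero at the start; "ft_torque": the same for the moment, N m; "width": opening from 0.0 (shut) to 1.0 (fully open).
Only numpy, scipy, OpenCV 4.12 (cv2) and the standard library are available. Lean on these libraries where they do the work, as an engineer would, in place of code of your own. Each camera call takes 0.05 s, during which the arm holds its last target. There are 200 camera calls.

## Working session

There is one attempt and no reset: what is moved stays moved. The work goes in short steps, each a Python script; the robot and the scene stay as the last script left them, time stands still between calls to the robot, and variables do not carry over. Pictures are saved under pics/ and viewed, about 8 in all and at most 12, crops included, and the job is handed in when it is done.

```bash
ls; mkdir -p pics; python3 - <<'E'
from bench import robot, planner, monitor, eyes, spotter
import cv2, numpy as np
np.set_printoptions(precision=4,suppress=True)
for c in ("scene","top","wrist"):
    print(c,eyes.camera_params(c))
ims=[eyes.grab_frame(c) for c in ("scene","top")]
for n,i in zip(("scene","top"),ims): cv2.imwrite(f"pics/{n}0.png",i)
for c in ("scene","top"):
  for t in ("kit_tray","handle","dowel_1","dowel_stand","pallet","ball_center"):
    for m in spotter.masks_of(c,t)[:3]:
        ys,xs=np.nonzero(m["mask"]); print(c,t,round(m["confidence"],2),m["extent"],xs.mean().round(1),ys.mean().round(1),len(xs))
print(monitor.read_state())
E
```

```text
pics
scene {'vfov': 55.92472449157574, 'cx': 325.7838577368008, 'cy': 239.96759738580838, 'xyz': array([ -38.4736, -586.1185,  651.5964]), 'attitude': array([[ 0.7267,  0.4137, -0.5484],
       [-0.6867,  0.4191, -0.5939],
       [-0.0159,  0.8082,  0.5887]])}
top {'vfov': 46.01935019196518, 'cx': 323.7325352869758, 'cy': 234.92566152475536, 'xyz': array([ 416.4853,   12.6589, 1239.9957]), 'attitude': array([[-0.0187,  0.9959, -0.088 ],
       [-0.9998, -0.0181,  0.0084],
       [ 0.0068,  0.0881,  0.9961]])}
wrist {'vfov': 58.769210422452105, 'cx': 315.2927287204116, 'cy': 239.71749120781476, 'mount': array([[ -0.0001,   0.9609,   0.277 ,  70.2049],
       [  1.    ,  -0.    ,   0.0005,   0.0174],
       [  0.0005,   0.277 ,  -0.9609, -70.1502],
       [  0.    ,   0.    ,   0.    ,   1.    ]])}
scene kit_tray 0.83 [212.1, 185.7, 72.9, 68.3] 247.9 224.3 2522
scene handle 0.6 [208.6, 186.1, 78.8, 71.8] 247.7 223.7 2849
scene handle 0.56 [223.9, 183.9, 46.7, 54.8] 245.8 205.5 731
scene dowel_1 0.68 [308.0, 248.6, 3.0, 21.6] 306.2 258.7 109
scene dowel_1 0.64 [314.0, 268.8, 6.9, 19.9] 
[... 493 characters left out ...]
9, 117.8] 479.8 249.0 9022
top ball_center 0.56 [311.6, 255.0, 56.7, 41.5] 339.3 275.5 1299
top ball_center 0.47 [225.0, 288.5, 14.5, 14.0] 231.4 292.7 177
{'time': 0.7, 'joint_positions': array([ 1.1772,  0.116 ,  1.4416, -0.    ,  1.584 , -0.0378]), 'qd': array([-0.0001,  0.0002,  0.0004,  0.0011,  0.0003, -0.0006]), 'joint_torque': array([  0.0001, -73.1577, -63.259 ,  -0.    ,   0.0004,  -0.    ]), 'position': array([235.1532, 632.7305, 303.913 ]), 'tcp_rot': array([[-0.9374,  0.3484,  0.    ],
       [ 0.3484,  0.9374,  0.    ],
       [-0.    ,  0.    , -1.    ]]), 'ft_force': array([0.1949, 0.1946, 0.4586]), 'ft_torque': array([ 0.0316,  0.043 , -0.0666]), 'width': 0.9999793182658677}
```

```bash
python3 - <<'E'
import cv2
t=cv2.imread("pics/top0.png"); s=cv2.imread("pics/scene0.png")
cv2.imwrite("pics/t1.png",cv2.resize(t[170:350,150:550],None,fx=2,fy=2,interpolation=cv2.INTER_CUBIC))
cv2.imwrite("pics/s1.png",s)
E
```

```text
(no output)
```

View pics/t1.png

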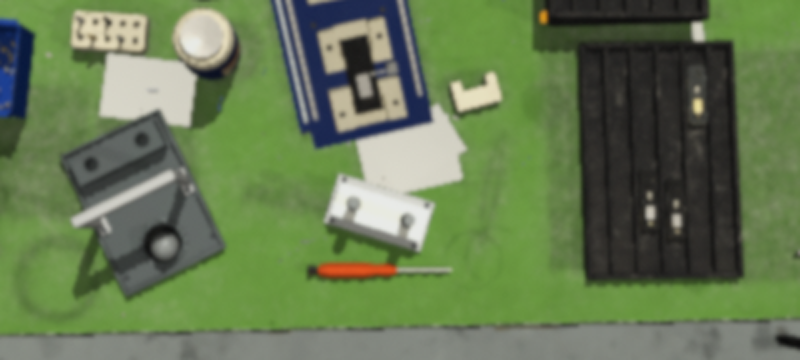

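View pics/scene0.png

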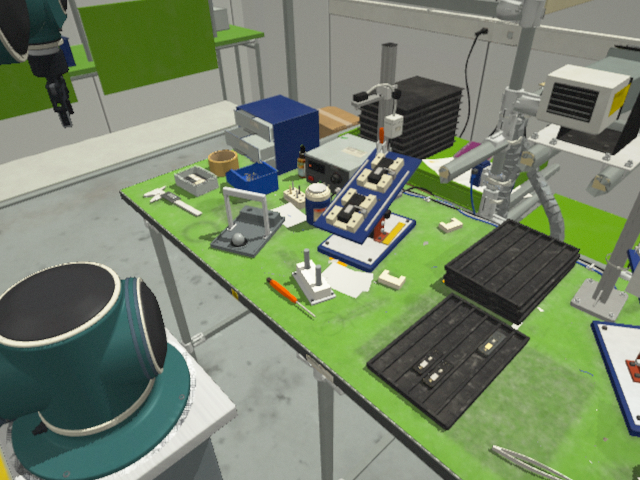

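The top view shows the tray with its sockets at about (195,251) and (220,239), the ball at (231,292), and the dowel tops at (326,272) and (353,280). The scene view agrees, with the pallet at the front right. Next I'll get rough positions and take close wrist looks.

```bash
cat > h.py <<'E'
from bench import robot, planner, monitor, eyes, spotter
import cv2, numpy as np
np.set_printoptions(precision=2,suppress=True)
def cam(name):
    p=eyes.camera_params(name); f=240/np.tan(np.radians(p["vfov"]/2))
    if name=="wrist":
        s=monitor.read_state(); R=np.array(s["tcp_rot"]); M=p["mount"]
        return f,p["cx"],p["cy"],R@M[:3,3]+s["position"],R@M[:3,:3]
    return f,p["cx"],p["cy"],np.array(p["xyz"]),np.array(p["attitude"])
def ray(c,uv,z):
    f,cx,cy,o,R=c; d=R@np.array([(uv[0]-cx)/f,-(uv[1]-cy)/f,-1]); return o+d*(z-o[2])/d[2]
def proj(c,P):
    f,cx,cy,o,R=c; q=R.T@(np.array(P)-o); return np.array([cx-f*q[0]/q[2],cy+f*q[1]/q[2]])
def down(yaw):  # tool x axis at angle yaw, pointing down
    c,s=np.cos(yaw),np.sin(yaw); return np.array([[c,s,0],[s,-c,0],[0,0,-1.]])
E
python3 - <<'E'
from h import *
c=cam("top")
for n,uv,z in [("s1",(195,251.5),30),("s2",(220.5,239),30),("ball",(231.4,292.7),21),("handle",(213.2,269.4),122),("d1",(326.5,272),76),("d2",(353.5,280),76),
  ("pA",(440,192),12),("pB",(516,191),12),("pC",(520.5,308),12),("pD",(443,310),12)]: print(n,ray(c,uv,z))
for x,y in ((440,250),(355,-30),(440,-380)): print(planner.inverse_kinematics([x,y,300],down(0)),planner.inverse_kinematics([x,y,300],down(np.pi)))
E
```

```text
s1 [492.74 278.62  30.  ]
s2 [518.6  224.04  30.  ]
ball [403.43 202.58  21.  ]
handle [450.92 222.51 122.  ]
d1 [442.68  -1.44  76.  ]
d2 [425.25 -56.58  76.  ]
pA [ 615.06 -255.17   12.  ]
pB [ 614.34 -422.8    12.  ]
pC [ 358.66 -420.08   12.  ]
pD [ 357.57 -252.16   12.  ]
[ 0.47 -0.26  1.8  -0.    1.6   2.04] [ 0.47 -0.26  1.8  -0.    1.6  -1.1 ]
[-0.16 -0.63  2.06 -0.    1.71  1.41] [-0.16 -0.63  2.06 -0.    1.71 -1.73]
[-0.76 -0.09  1.65 -0.    1.58  0.81] [-0.76 -0.09  1.65 -0.    1.58 -2.33]
```

```bash
python3 - <<'E'
from h import *
import pickle
out={}
for n,p,yaw in [("tray",[478,238,300],0.44),("stand",[434,-29,300],-0.307)]:
    robot.movep(p,down(yaw)); robot.hold(0.3)
    out[n]=cam("wrist"); im=eyes.grab_frame("wrist"); cv2.imwrite(f"pics/w_{n}.png",im)
    for t in (("handle","socket_1","ball_center") if n=="tray" else ("dowel_1",)):
        for m in spotter.masks_of("wrist",t)[:3]:
            ys,xs=np.nonzero(m["mask"]); print(t,round(m["confidence"],2),m["extent"],xs.mean().round(1),ys.mean().round(1),len(xs))
pickle.dump(out,open("cams.pkl","wb")); print(monitor.read_state()["time"])
cv2.imwrite("pics/both.png",np.hstack([cv2.resize(cv2.imread(f"pics/w_{n}.png"),(400,300)) for n in out]))
E
```

```text
handle 0.86 [228.7, 217.6, 178.4, 72.5] 316.2 266.9 5931
socket_1 0.61 [226.3, 129.5, 178.9, 194.6] 316.0 226.7 26975
ball_center 0.64 [302.1, 286.0, 36.2, 27.4] 319.1 300.0 778
dowel_1 0.77 [271.6, 196.8, 18.1, 28.7] 278.9 210.1 440
dowel_1 0.55 [346.4, 195.3, 23.4, 29.2] 358.3 211.6 445
dowel_1 0.48 [252.4, 163.9, 126.2, 66.0] 317.5 195.9 6999
4.3417
```

View pics/w_tray.png

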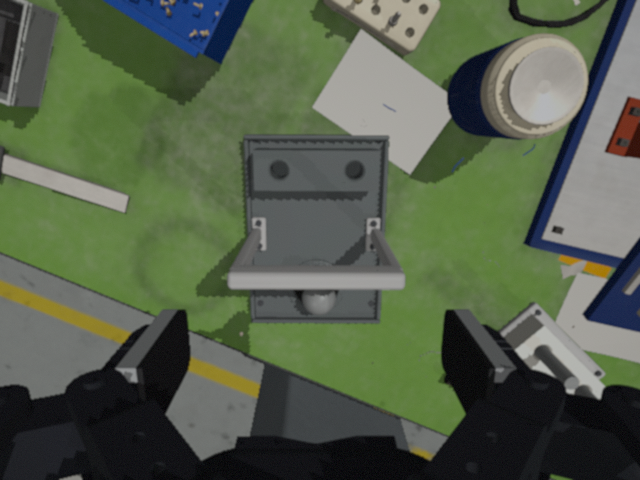

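View pics/w_stand.png

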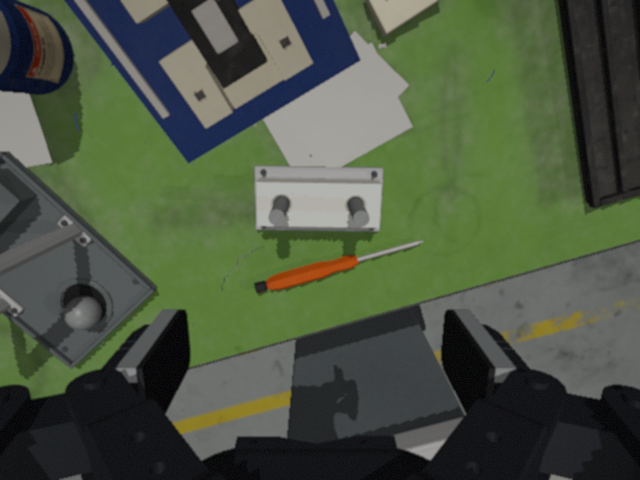

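The tray is square in the wrist view, with sockets at about (280,170) and (355,170) and the bar at row 278. In the stand view the dowel tops are at about (279,216) and (358,216). Zooming for subpixel positions.

```bash
python3 - <<'E'
from h import *
import pickle
C=pickle.load(open("cams.pkl","rb"))
a=cv2.imread("pics/w_tray.png"); b=cv2.imread("pics/w_stand.png")
g=cv2.cvtColor(a,cv2.COLOR_BGR2GRAY)
for u,v in ((280,170),(355,170)):
    w=g[v-14:v+14,u-14:u+14].astype(float); bg=np.median(w); m=np.clip(bg-12-w,0,30); 
    ys,xs=np.mgrid[v-14:v+14,u-14:u+14]; uv=((m*xs).sum()/m.sum(),(m*ys).sum()/m.sum()); print("sock",bg,w.min(),(m>0).sum(),np.array(uv),ray(C["tray"],uv,30))
for uv in ((279,217),(358,217)): print("dow",ray(C["stand"],uv,76))
for uv in ((228.7,278),(404,278)): print("bar",ray(C["tray"],uv,122))
cr=np.hstack([cv2.resize(a[150:190,260:380],(780,260),interpolation=cv2.INTER_CUBIC)]); cr2=cv2.resize(b[185:235,260:380],(780,325),interpolation=cv2.INTER_CUBIC)
cv2.imwrite("pics/z.png",np.vstack([cr,cr2]))
E
```

```text
sock 86.0 35.0 304 [278.76 169.91] [492.63 277.13  30.  ]
sock 87.0 31.0 313 [354.66 170.35] [518.   222.53  30.  ]
dow [444.11  -4.78  76.  ]
dow [427.29 -58.05  76.  ]
bar [431.47 275.85 122.  ]
bar [477.97 177.22 122.  ]
```

View pics/z.png

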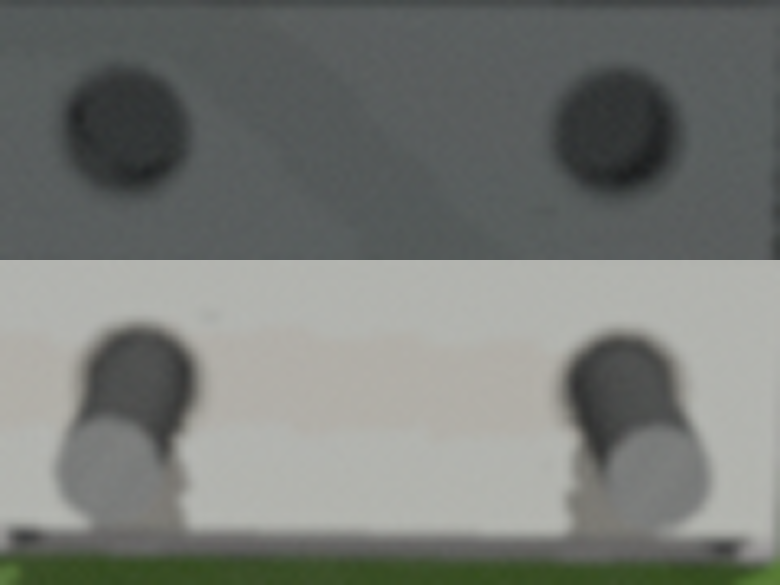

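```bash
cat >> h.py <<'E'
import pickle
C=pickle.load(open("cams.pkl","rb"))
D=[ray(C["stand"],uv,76) for uv in ((276.7,216.8),(361.3,217.7))]
S=[ray(C["tray"],uv,30) for uv in ((279.1,169.8),(354.8,170.1))]
E
python3 - <<'E'
from h import *
print(D,S,np.linalg.norm(D[0]-D[1]))
v=D[0]-D[1]; sy=np.arctan2(-v[0],v[1]); w=S[0]-S[1]; ty=np.arctan2(-w[0],w[1]); print(sy,ty)
d=D[1]
robot.grip(0.5,40)
robot.movep([d[0],d[1],190],down(sy))
print(robot.movel([d[0],d[1],117],velocity=120,force_limit=10), monitor.read_state()["position"])
robot.grip(0,60)
s=monitor.read_state(); print("w",s["width"],s["ft_force"])
robot.movel([d[0],d[1],290],velocity=150)
s=monitor.read_state(); print("w",s["width"],s["ft_force"])
t=S[1]
robot.movep([t[0],t[1],290],down(ty))
robot.movel([t[0],t[1],165],velocity=150); robot.hold(0.2)
c=cam("wrist"); im=eyes.grab_frame("wrist"); cv2.imwrite("pics/w2.png",im)
print("sockets px",[proj(c,x) for x in S]); s=monitor.read_state(); print(s["time"],s["width"],s["position"],s["ft_force"])
E
```

```text
[array([444.73,  -3.28,  76.  ]), array([426.1 , -60.13,  76.  ])] [array([492.83, 276.92,  30.  ]), array([518.22, 222.52,  30.  ])] 59.83310201034372
-0.3166960188464097 0.43674335900715566
False [426.61 -60.12 118.01]
w 0.1208251324082414 [-0.99  0.99  6.91]
w 0.12141346220815573 [-0.02 -0.78 -0.57]
sockets px [array([197.37, 261.11]), array([315.02, 261.07])]
10.1917 0.11995520819544865 [518.4  222.63 165.67] [ 0.23 -0.35 -0.5 ]
```

View pics/w2.png

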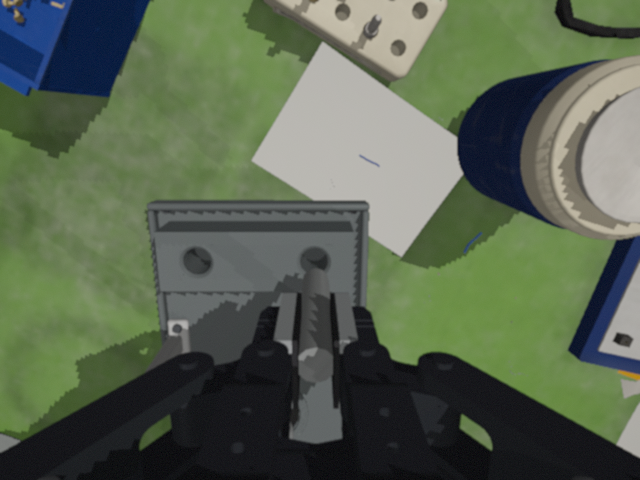

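The view shows the dowel upright in the jaws, its foot just in front of the right socket at (315,261), which matches the prediction. Inserting.

```bash
cat >> h.py <<'E'
def insert(t,seat,up=8.):
    """lower held dowel; spiral search if the foot lands on the block top"""
    k=0
    for r in (0,1.5,3.0):
        for a in (np.arange(6)*np.pi/3 if r else [0]):
            x,y=t[0]+r*np.cos(a),t[1]+r*np.sin(a)
            if k: robot.movel([x,y,seat+24+3],velocity=40)
            hit=robot.movel([x,y,seat+1],velocity=40,force_limit=8); s=monitor.read_state(); k+=1
            print("try",r,round(a,2),hit,s["position"],s["ft_force"])
            if s["position"][2]<seat+6: return True
            if k>7: return False
E
python3 - <<'E'
from h import *
t=S[1]; seat=118.0
t0=monitor.read_state()
print(insert(t,seat))
s=monitor.read_state(); print(s["time"],s["width"],s["ft_force"])
E
```

```text
try 0 0 False [518.33 222.54 119.27] [ 0.62 -0.18 -0.99]
True
11.4917 0.11890092426321516 [ 0.62 -0.18 -0.99]
```

```bash
python3 - <<'E'
from h import *
v=D[0]-D[1]; sy=np.arctan2(-v[0],v[1]); w=S[0]-S[1]; ty=np.arctan2(-w[0],w[1])
robot.grip(0.45); t=S[1]
robot.movel([t[0],t[1],290],velocity=150)
d=D[0]
robot.movep([d[0],d[1],190],down(sy))
print(robot.movel([d[0],d[1],117],velocity=120,force_limit=10), monitor.read_state()["position"])
robot.grip(0,60)
seat=monitor.read_state()["position"][2]
robot.movel([d[0],d[1],290],velocity=150)
t=S[0]
robot.movep([t[0],t[1],290],down(ty))
robot.movel([t[0],t[1],165],velocity=150); robot.hold(0.1)
s=monitor.read_state(); print("w",s["width"],s["ft_force"],seat)
print(insert(t,seat)); s=monitor.read_state(); print(s["time"],s["width"],s["ft_force"])
E
```

```text
False [445.13  -3.15 117.68]
w 0.11777093354141967 [-0.51 -0.   -1.43] 117.89008793443054
try 0 0 False [492.94 276.98 119.21] [ 0.52 -0.25 -0.53]
True
20.0833 0.12116549285630229 [ 0.52 -0.25 -0.53]
```

```bash
python3 - <<'E'
from h import *
w=S[0]-S[1]; ty=np.arctan2(-w[0],w[1]); X=np.array([np.cos(ty),np.sin(ty)])
robot.grip(0.45); t=S[0]
robot.movel([t[0],t[1],290],velocity=150)
c0=(S[0]+S[1])[:2]/2-58*X; print("centre",c0)
robot.movep([c0[0],c0[1],300],down(ty+np.pi/2)); robot.grip(1.0,60); robot.hold(0.2)
c=cam("wrist"); im=eyes.grab_frame("wrist"); cv2.imwrite("pics/w3.png",im); pickle.dump(c,open("c3.pkl","wb"))
for m in spotter.masks_of("wrist","handle")[:2]:
    print(m["confidence"],m["extent"])
Y=np.array([-X[1],X[0]])
for a,b in ((-6,-56),(6,-56),(6,56),(-6,56)): print("bar corner",proj(c,[*(c0+a*X+b*Y),122]))
print(monitor.read_state()["time"])
E
```

```text
centre [452.97 225.19]
0.88 [298.8, 136.8, 36.3, 184.4]
bar corner [305.96 321.51]
bar corner [324.66 321.51]
bar corner [325.83 142.75]
bar corner [304.73 142.75]
24.025
```

View pics/w3.png

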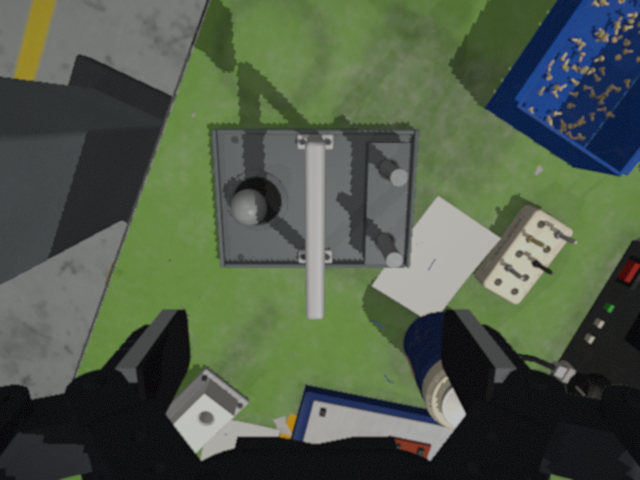

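Both dowels stand in their sockets, at (398,176) and (393,250) for the tops. The bar spans columns 306–326 and rows 141–319, within 1 mm of prediction, so I'll grip it and lift.

```bash
python3 - <<'E'
from h import *
w=S[0]-S[1]; ty=np.arctan2(-w[0],w[1]); Y=np.array([-np.sin(ty),np.cos(ty)])
g=np.array([452.97,225.19])+1.0*Y
print(robot.movel([*g,166],velocity=100,force_limit=10))
robot.grip(0,30); robot.hold(0.1); robot.grip(0,110); robot.hold(0.3)
s=monitor.read_state(); print(s["time"],s["width"],s["position"],s["ft_force"])
for p in ([*g,382],[415,20,382],[486,-338,382],[486,-338,277]): print(planner.inverse_kinematics(p,down(ty+np.pi/2)))
robot.movel([*g,196],velocity=25); robot.hold(0.3)
s=monitor.read_state(); print(s["time"],s["width"],s["position"],s["ft_force"],s["ft_torque"])
im=eyes.grab_frame("wrist"); cv2.imwrite("pics/w4.png",im)
im2=eyes.grab_frame("scene")[130:290,160:400]; cv2.imwrite("pics/c4.png",np.hstack([cv2.resize(im,(400,300)),cv2.resize(im2,(400,267))[:300] if 0 else cv2.resize(im2,(400,300))]))
E
```

```text
False
26.7917 0.11694216938294819 [452.39 226.04 166.19] [-5.35 -2.99  3.98]
[ 0.41 -0.26  1.68 -0.    1.73 -0.02]
[-0.01 -0.47  1.83 -0.    1.78 -0.45]
[-0.65 -0.07  1.51 -0.    1.71 -1.09]
[-0.65 -0.06  1.66 -0.    1.54 -1.09]
28.4417 0.11858440571570274 [452.53 226.1  195.94] [ 1.04  0.15 -6.1 ] [ 0.01  0.04 -0.03]
```

View pics/c4.png

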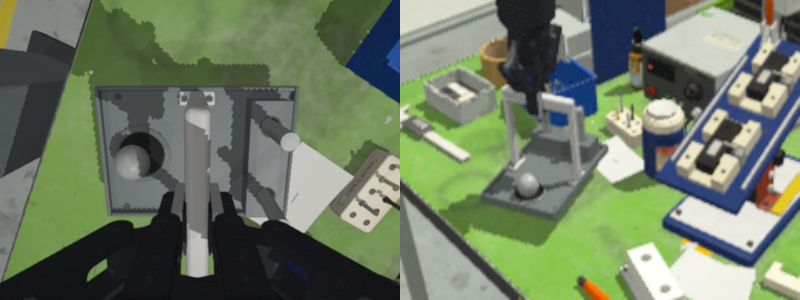

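The tray is lifted level with the ball in its pocket and both dowels in, and the wrist reads 6.1 N as expected. Carrying it now.

```bash
python3 - <<'E'
from h import *
s=monitor.read_state(); p=s["position"]
robot.movel([p[0],p[1],382],velocity=70)
robot.movel([415,20,382],velocity=75)
robot.movel([486,-338,382],velocity=80)
s=monitor.read_state(); print(s["time"],s["width"],s["ft_force"])
robot.movel([486,-338,277],velocity=40); robot.hold(0.8)
s=monitor.read_state(); print(s["time"],s["width"],s["position"],s["ft_force"],s["qd"])
im=eyes.grab_frame("wrist"); a=eyes.grab_frame("scene"); b=eyes.grab_frame("top")
cv2.imwrite("pics/c5.png",np.vstack([np.hstack([cv2.resize(im,(400,300)),cv2.resize(a[200:440,300:620],(400,300))]),np.hstack([cv2.resize(b[150:350,400:600],(300,300)),cv2.resize(b[170:350,150:450],(500,300))])]))
E
```

```text
39.0 0.11774708732362549 [ 0.47 -0.28 -5.88]
42.575 0.11711598349653243 [ 486.01 -338.    277.02] [-0.25  0.34 -6.03] [ 0.    0.    0.    0.   -0.   -0.01]
```

View pics/c5.png

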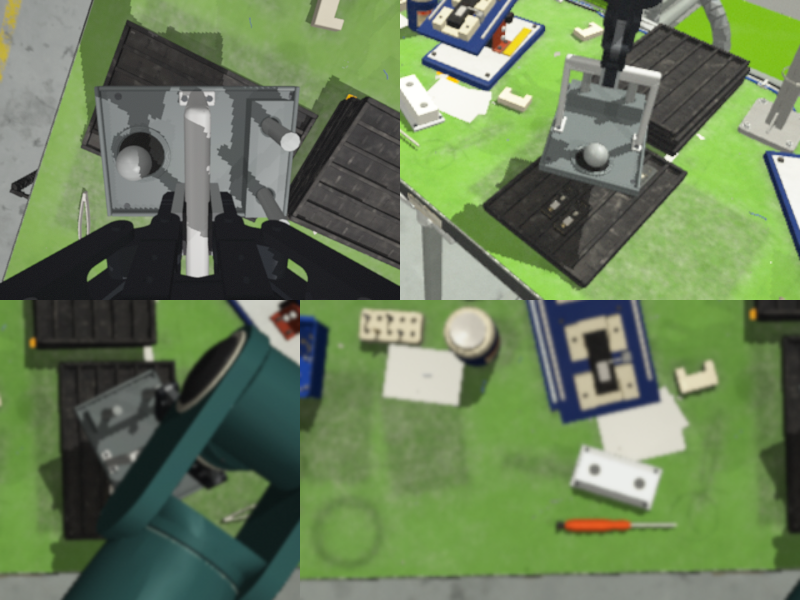

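```bash
python3 -c "
from h import *
robot.hand_in(); s=monitor.read_state(); print(s['time'],s['width'],s['ft_force'])"
```

```text
the job is handed in; nothing more can be done
the job is handed in; nothing more can be done
```

I made up the kit and handed it in; the robot's clock read 42.6 s, against the 72 s limit. Both dowels went into the tray sockets on the first try. I then took the tray by its bridge handle, carried it slowly to the pallet, and am holding it over the middle, with its underside at about z = 111 mm (about 10 cm above the pallet's top).

The last checks before hand-in found:
- **Tray:** it looked level and still, with no slip in the grip since the lift. The load read 6.0 N, as expected for the full tray.
- **Ball and dowels:** the ball was in its pocket after the lift and at the pallet. At the pallet the wrist view showed one dowel top clearly; the gripper partly hid the other. The steady load suggests both were still in.
- **Everything else:** the bottle, the screwdriver and the modules I could see looked undisturbed. Part of the pallet was hidden under the tray and arm.

No check failed or disagreed. The handle and socket measurements agreed to within about 2 mm. The hand-in gave no verdict, so the second it is judged on afterwards is not confirmed.

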